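# Return the visitors' tallies through the gate into the slot

### The job

Push the three round brass tallies across the deck of the return box, through the narrow gate and over the edge so that they drop into the slot behind it, one after the other and never two together. Only slide them with the fingers, do not pick them up. Leave the square tally where it lies and do not disturb the other things on the box and the desk.

Things in the scene. Friction and masses are not known exactly. Their poses are not given: they have to be found in the camera images.
- box: tally return box, grey laminate, fixed to the desk, 230 mm along its x, 347 mm along its y; origin on the desk, z up; yaw varies. Its flat top (the deck), 60 mm above the desk, runs from y = -145 to y = +100 mm, where the slot's edge is. Tallies are pushed along its +y. Other offsets given as x, y are in this frame.
- deck (a point): origin of the deck's surface, 60 mm straight above the box's origin; axes as the box. A dark steel rail 10 mm high, 6 mm thick stands along the back end (y = -145 mm); the sides up to y = 13 mm have no rail, the deck simply ends at |x| = 115 mm. From (x = +-109, y = 13 mm) two straight funnel walls, 5 mm thick and 12 mm high, run inward at 45 degrees to the gate posts.
- gate (a point): middle of the gate, at deck height, at y = 94 mm, x = 0 of the box; axes as the box. Two round upright posts of 10 mm diameter, 18 mm high, stand at x = +-30 mm, so the opening is 50 mm wide: one tally passes, two side by side do not. The edge over which the tallies drop is 6 mm beyond this point (+y).
- slot (a point): middle of the open slot behind the gate, at deck height; axes as the box. The slot is 56 mm wide (x) and 90 mm long (y, from 100 to 190 mm in the box's frame), 55 mm deep, with a floor 5 mm above the desk. A tally tips in once its centre is past the edge.
- disc_a_center (a point): centre (half-way up) of one round visitor tally: a flat round brass disc 36 mm across and 8 mm thick, about 60 g, lying flat on the deck of the box (so at 4 mm above the deck). The three round ones are alike. Which of the four lying places each has varies.
- disc_b_center (a point): centre (half-way up) of another round visitor tally: a flat round brass disc 36 mm across and 8 mm thick, about 60 g, lying flat on the deck of the box (so at 4 mm above the deck). The three round ones are alike. Which of the four lying places each has varies.
- disc_c_center (a point): centre (half-way up) of the third round visitor tally: a flat round brass disc 36 mm across and 8 mm thick, about 60 g, lying flat on the deck of the box (so at 4 mm above the deck). The three round ones are alike. Which of the four lying places each has varies.
- square_center (a point): centre of the square brass tally, 30 x 30 x 8 mm, lying flat on the deck among the round ones at any yaw; it stays where it is. The four pieces lie, in any order, within 7 mm each way of these places in the box's frame: (-74, -20), (-27, -65), (27, -65), (74, -20) mm.
- stamp: wooden hand stamp standing upright on the top of the box, at deck height, beside the slot (x = 70 to 95, y = 135 to 180 mm), 28 mm across its foot, 55 mm high; origin at its foot; to be left alone
- mug: white mug, 80 mm across, 90 mm high, on the desk to the left of the box; origin at its foot; to be left alone
- tape: roll of grey tape lying flat, 100 mm across, 48 mm high, on the desk to the left; origin at its underside; to be left alone
- jar: brown glass jar, 64 mm across, 85 mm high, on the desk to the right of the box; origin at its foot; to be left alone
- bottle: pale bottle with a black cap, 60 mm across, 170 mm high, on the desk to the left, behind the mug; origin at its foot; to be left alone
- stapler: black stapler, 135 mm long, 36 mm wide, about 50 mm high, on the desk to the right; origin at its underside; to be left alone
Not all that is in view belongs to the job. What is shaped like the part that bears disc_c_center but pink is not meant. What is shaped like the part that bears disc_b_center but brown is not meant.

How it is judged:
By the outcome, as a careful person would: the job done as asked, in the order asked, and still so for the second after the job is handed in, with the robot touching nothing.
It also fails if it takes over 53 s, if anything falls off the work surface, if the arm or the gripper's body presses on something with over 40 N, if the wrist force passes 120 N, or if a joint passes its speed limit or range.

### The arm

A 6-joint arm with a two-finger parallel gripper is mounted at the origin on the work surface. World frame = base frame: x ahead of the robot, y to its left, z up, the work surface at z = 0. Lengths are in m, angles in rad, forces in N, time in s.
With the tool pointing down it reaches from about 0.225 to 0.725 m from the base axis. Payload 3.1 kg.
Tool frame: the origin (TCP) lies midway between the tips of the shut fingers; the grasp point (between the pads) lies 19 mm behind it; z points along the fingers, y is the line along which they close (so a half turn about z gives the same grasp; the last joint's range is limited). The gripper opens to 85 mm and grips with 20 to 120 N. Pads are 22 mm wide; open, the fingers measure 114 mm over their backs; the gripper's body (76 mm by 85 mm) begins 54 mm behind the grasp point. The pads swing forward as they close: fully open they stand 13 mm farther back than shut.
Start: joints at [-1.407, 0.048, 0.099, 1.622, 0, 1.443], TCP at [0.151, -0.503, 0.202] pointing down, gripper open.
Joint ranges: [-2.91, 2.91], [-0.99, 1.94], [-1.21, 1.42], [-2.12, 2.29], [-1.49, 1.47], [-3.14, 3.14]. Speed limits (rad/s): [2.79, 2.79, 3.14, 3.14, 3.14, 3.14].

### API

Orientations are given as a unit quaternion [x, y, z, w].
In Python, from bench import env, imaging, spotter gives the robot as it stands.
- The arm moves only by the tool carry_out, never from a script. Its argument "targets" is a list of rows, each a list of 7 numbers: the turn, a rotation vector about the world's x, y, z each as a share of 360 degrees, from -1 to 1, then the shift along the world's x, y, z each as a share of 600 mm, from -1 to 1, then the opening, from 0 (shut) to 1 (fully open). A call has exactly 8 rows; each row is the pose to reach, as a shift and turn from the pose commanded when the call began, turning the shorter way round; what a row does not reach only later rows make up. A row lasts 1/8 s, in which the tool goes at most 62.5 mm and 10.7 degrees, less where a joint would pass 70% of its speed; a pose out of reach is approached as far as the arm can. A call with a number of a shift or a turn outside -1 to 1 is refused whole. A call with a gripper value outside its range is refused whole. The fingers move at their own pace and stop on an object; "newtons" is the grip in N (left out, the last holds). Time passes only in rows, so rows that repeat a pose let the fingers close, or fill a call up. It gives the time, the measured TCP pose, the force, the opening and the grip force at its end, in the units of the state.
- env.get_obs(): the state, without advancing time (a new reading comes with each control period).
- imaging.capture(name): name is "scene" or "top" or "wrist"; returns the picture (384x512x3 uint8, blue, green, red); there is no depth.
- imaging.camera_model(name): a dict with "fx", "fy", "cx", "cy" (pixels), "origin" and "orientation" of the camera in the world. Camera axes: x right, y up, looking along -z (the intrinsics and any distortion apply to the point x, -y, -z); pixel columns grow to the right and rows downward; lengths in m; the calibration is good to about 2 mm. A picture is of the moment at which its call begins: read the wrist's pose just before it. camera_model takes no time and is no camera call; for the wrist camera it gives the pose at the moment of the call.
- env.finish_job(): hands the job in; it is judged then, once.
Trained networks look in the newest picture that a camera, given by its name, has taken for a name from the list of things; names that differ only in an ending like _2 or _b are one class to them, and where a whole thing is asked for, a point or a joint stands for the part that bears it (a point fixed in the world has none). Each returns a list of dicts, best first, with "conf" (0 to 1); they miss things now and then, are a little off and sometimes report something else, mostly with a low value. They report only what shows in the picture. A call takes as long as a camera call. They do not tell look-alikes from the thing itself.
- spotter.spot_in(name, camera): "box" ([centre column, centre row, width, height] in pixels, round what is visible of it).
- spotter.silhouettes(name, camera): "mask" (384x512 bool, what is visible of it) and "box" ([centre column, centre row, width, height] in pixels, round what is visible of it).
- spotter.pinpoint(name, camera): "point" ([column, row] in pixels: a listed point, or the origin of a listed thing).
The state is a dict: "t": time; "qpos": joint angles; "joint_velocities": joint speeds; "joint_efforts": joint torques, N m; "tool_pos": TCP position; "eef_rot": TCP orientation; "ft_force": force on the tool from outside, world axes, zero at the start; "wrist_torque": the same for the moment, N m; "grip_width": finger opening in m; "gripper_force": force on a finger pad.
Only numpy, scipy, OpenCV 4.12 (cv2) and the standard library are available. Lean on these libraries where they do the work, as an engineer would, in place of code of your own. Each camera call takes 0.05 s, during which the arm holds its last target. There are 200 camera calls.

## Working session

There is one attempt and no reset: what is moved stays moved. The work goes in short steps, Python scripts to look and compute and a tool call to move; the robot and the scene stay as the last step left them, time stands still between calls to the robot, and variables do not carry over. Pictures are saved under pics/ and viewed, at most 10 in all, crops included, and the job is handed in when it is done.

Besides the shell and the picture viewer there is one more tool, called after ">>>" as a command line: name --pt "numbers of a row" for each row, then --argument value for the rest. carry_out: Moves the arm, as the interface text tells. Shift numbers are shares of 600 mm and turn numbers shares of 360 degrees, none past 1 either way. Its arguments: {"type":"object","properties":{"targets":{"type":"array"},"newtons":{"type":"number"}},"required":["targets"]}

```bash
mkdir -p pics
cat > h.py <<'E'
import numpy as np, cv2
from scipy.spatial.transform import Rotation as R
from bench import env, imaging, spotter
def ray(m,u,v):
    d=np.array([(u-m['cx'])/m['fx'],-(v-m['cy'])/m['fy'],-1.])
    return np.array(m['origin']),R.from_quat(m['orientation']).apply(d)
def at(m,u,v,z):
    o,d=ray(m,u,v); return o+d*(z-o[2])/d[2]
def proj(m,p):
    q=R.from_quat(m['orientation']).inv().apply(np.array(p)-m['origin'])
    return m['cx']-m['fx']*q[0]/q[2], m['cy']+m['fy']*q[1]/q[2]
E
python3 - <<'E'
from h import *
for c in ['top','scene']:
    im=imaging.capture(c); m=imaging.camera_model(c); print(c,m); cv2.imwrite(f'pics/{c}.png',im)
    for n,z in [('deck',.06),('gate',.06),('slot',.06),('disc_a_center',.064),('square_center',.064),('stamp',.06),('box',0)]:
        for r in spotter.pinpoint(n,c)[:6]:
            print(n,round(r['conf'],2),np.round(r['point'],1),at(m,*r['point'],z).round(4))
s=env.get_obs(); print(s['t'],s['tool_pos'],s['eef_rot'])
a=cv2.imread('pics/top.png')
cv2.imwrite('pics/top_v.png',cv2.resize(a,(800,600),interpolation=cv2.INTER_CUBIC))
E
```

```text
top {'fx': 416.79211122420236, 'fy': 416.79211122420236, 'cx': 252.95924258531224, 'cy': 190.38804729441077, 'origin': array([0.44638617, 0.05509669, 1.1873808 ]), 'orientation': array([-0.05964778,  0.04895355,  0.70621194, -0.70378291])}
deck 0.79 [289.1 205.4] [ 0.5794 -0.0262  0.06  ]
deck 0.62 [411.9 246.5] [ 0.4678 -0.3515  0.06  ]
deck 0.51 [ 98.9 206.7] [0.5779 0.4937 0.06  ]
gate 0.76 [251.9 206.6] [0.5765 0.075  0.06  ]
slot 0.85 [233.5 204.4] [0.5827 0.1251 0.06  ]
disc_a_center 0.48 [298.2 234.8] [ 0.4995 -0.049   0.064 ]
square_center 0.68 [310.  190.7] [ 0.6189 -0.0833  0.064 ]
square_center 0.45 [148.9 219.8] [0.5412 0.354  0.064 ]
stamp 0.61 [223.2 173.6] [0.6684 0.154  0.06  ]
box 0.89 [286.6 203.7] [ 0.5914 -0.0234  0.    ]
scene {'fx': 378.15615022314444, 'fy': 378.15615022314444, 'cx': 256.8778787878197, 'cy': 189.3969369705892, 'origin': array([ 0.96629164, -0.45630077,  0.93158092]), 'orientation': array([0.29479913, 0.08636777, 0.26892916, 0.9128588 ])}
deck 0.74 [226.3 206.3] [ 0.5869 -0.0218  0.06  ]
gate 0.62 [242. 181.] [0.5743 0.0738 0.06  ]
gate 0.23 [225.1 218. ] [ 0.6061 -0.0542  0.06  ]
slot 0.56 [254.6 170.6] [0.5839 0.1258 0.06  ]
slot 0.26 [155.8 344.5] [ 0.6675 -0.4004  0.06  ]
disc_a_center 0.42 [197.8 201.2] [ 0.5127 -0.0528  0.064 ]
square_center 0.43 [215.8 227.7] [ 0.6046 -0.0937  0.064 ]
stamp 0.73 [227.7 206.5] [ 0.5905 -0.0203  0.06  ]
stamp 0.66 [284.7 179.5] [0.6751 0.1454 0.06  ]
box 0.79 [225.8 217.8] [ 0.5826 -0.0249  0.    ]
box 0.2 [317.4 116.2] [0.61   0.4919 0.    ]
0.8 [ 0.15102749 -0.50281634  0.20226612] [ 9.89371048e-01  1.45412954e-01 -5.96761818e-06  5.13319091e-05]
```

View pics/top_v.png

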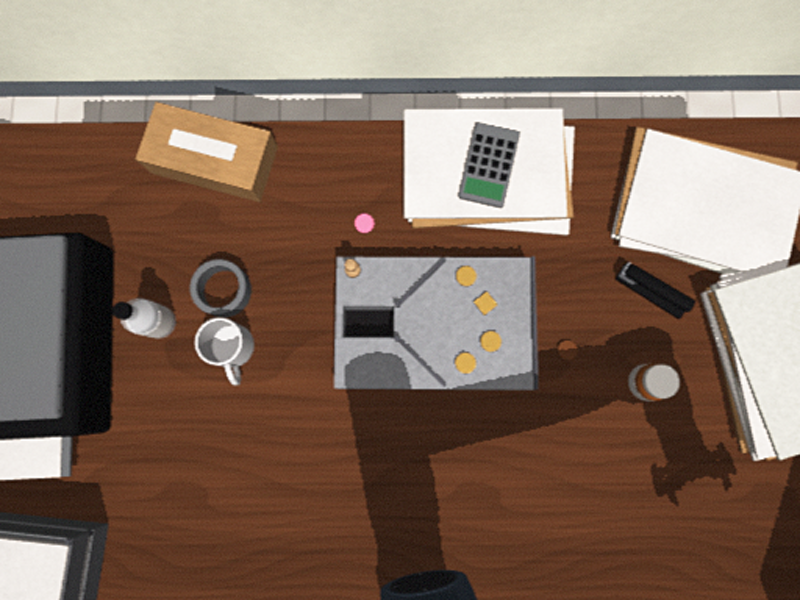

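The top view shows the box nearly square to the world, with its +y pointing left in the picture. There are four brass pieces on the deck, at these pixels in the 800x600 view:
- **Round:** (466,275), (490,341) and (465,363).
- **Square:** (485,303), to be left alone.
- **Look-alikes off the box:** a pink disc at (364,223) and a brown one at (567,348). Neither is meant.

Next I'll fit the box pose and confirm the pieces in an enlarged crop.

```bash
cat > m.py <<'E'
from h import *
from scipy.optimize import least_squares
im=cv2.imread('pics/top.png'); m=imaging.camera_model('top')
hsv=cv2.cvtColor(im,cv2.COLOR_BGR2HSV)
# deck outline: grey unsaturated region
g=((hsv[...,1]<60)&(hsv[...,2]>40)).astype(np.uint8); g[:,:205]=0; g[:,355:]=0; g[:155]=0; g[260:]=0
g=cv2.morphologyEx(g,cv2.MORPH_CLOSE,np.ones((25,25)))
c=max(cv2.findContours(g,0,2)[0],key=cv2.contourArea)
print('rect',cv2.minAreaRect(c),cv2.boundingRect(c))
P=np.array([at(m,*p[0],.06)[:2] for p in c]).astype(np.float32)
r=cv2.minAreaRect(P); print('deck rect world',r)
b=cv2.inRange(hsv,(15,110,110),(30,255,255)); b[:,:270]=0;b[:,345:]=0;b[:160]=0;b[260:]=0
n,l,s,ce=cv2.connectedComponentsWithStats(b)
for i in range(1,n):
    if s[i,4]>20: print(s[i],ce[i].round(1),at(m,*ce[i],.066).round(4))
for th in (50,): 
    d=((hsv[...,2]<th)&(np.indices(hsv.shape[:2])[1]>215)&(np.indices(hsv.shape[:2])[1]<258)).astype(np.uint8); d[:190]=0;d[220:]=0
    n,l,s,ce=cv2.connectedComponentsWithStats(d)
    i=1+s[1:,4].argmax(); x,y,w,h=s[i,:4]; print('slot',s[i],at(m,x-.5,y-.5,.06),at(m,x+w-.5,y+h-.5,.06))
cv2.imwrite('pics/crop.png',cv2.resize(im[155:257,208:350],None,fx=5.6,fy=5.6,interpolation=cv2.INTER_CUBIC))
E
python3 m.py
```

```text
rect ((279.0, 206.49996948242188), (129.99996948242188, 84.99998474121094), -0.0) (214, 164, 131, 86)
deck rect world ((0.5783142447471619, 0.0029856860637664795), (0.3516950011253357, 0.23249536752700806), 89.6765365600586)
[292 170  13  13 128] [297.8 176. ] [ 0.6593 -0.0508  0.066 ]
[304 187  14  14 116] [310.3 193.6] [ 0.6106 -0.0838  0.066 ]
[308 212  13  13 132] [313.7 218. ] [ 0.5444 -0.0912  0.066 ]
[291 226  13  13 133] [297.4 231.9] [ 0.5072 -0.0467  0.066 ]
slot [220 198  32  18 519] [0.60188001 0.16352156 0.06      ] [0.55222318 0.07611455 0.06      ]
```

View pics/crop.png

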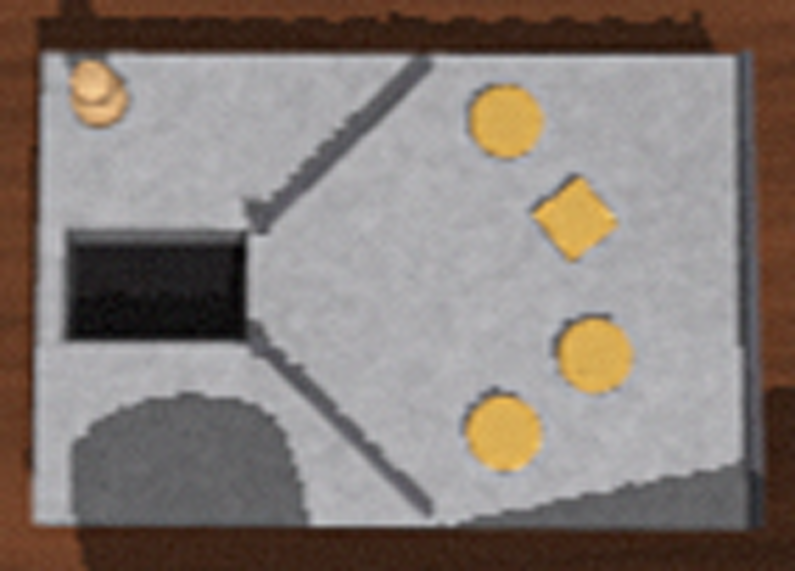

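Confirmed in the crop: the round tallies are at (505,122), (594,355) and (504,432), and the square at (576,218), all on the deck. In the box frame they come out at about (80,-27), (-35,-67), (-72,-23) and the square at (32,-60), which fits the listed places. I'll move behind the lower-left tally first.

>>> carry_out --pt "0 0 0.073 0.545 0.715 0 0.14" --pt "0 0 0.073 0.545 0.715 0 0.14" --pt "0 0 0.073 0.545 0.715 0 0.14" --pt "0 0 0.073 0.545 0.715 0 0.14" --pt "0 0 0.073 0.545 0.715 0 0.14" --pt "0 0 0.073 0.545 0.715 0 0.14" --pt "0 0 0.073 0.545 0.715 0 0.14" --pt "0 0 0.073 0.545 0.715 0 0.14"

```text
t: 1.8
tool_pos: [0.4553, -0.1035, 0.2026]
eef_rot: [0.93, 0.367, 0.0, 0.001]
ft_force: [0.6, -1.6, 0.3]
grip_width: 0.0117
gripper_force: 0.0
```

Run:
```python
from h import *
m=imaging.camera_model('wrist'); im=imaging.capture('wrist'); cv2.imwrite('pics/w1.png',im)
s=env.get_obs(); print(s['t'],s['tool_pos'],R.from_quat(s['eef_rot']).as_matrix().round(3)[:,0])
hsv=cv2.cvtColor(im,cv2.COLOR_BGR2HSV)
b=cv2.inRange(hsv,(15,110,90),(30,255,255)); n,l,st,ce=cv2.connectedComponentsWithStats(b)
for i in range(1,n):
    if st[i,4]>150: print(st[i],at(m,*ce[i],.066).round(4))
for n,z in [('gate',.06),('slot',.06)]:
    for r in spotter.pinpoint(n,'wrist')[:2]: print(n,r['conf'],r['point'],at(m,*r['point'],z).round(4))
```

```text
1.85 [ 0.45904444 -0.0964565   0.20208006] [0.726 0.688 0.008]
[331  29  35  35 993] [ 0.6127 -0.0835  0.066 ]
[234  82  33  35 899] [ 0.5102 -0.047   0.066 ]
[289  87  33  34 894] [ 0.5467 -0.0912  0.066 ]
```

View pics/w1.png

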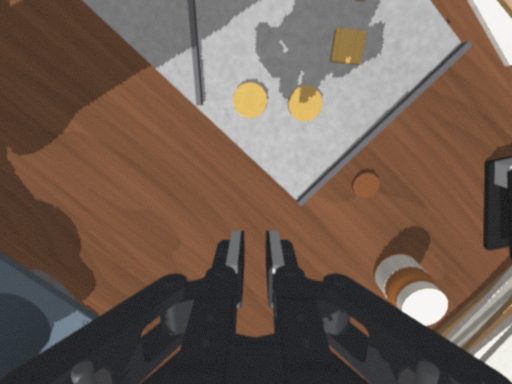

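The wrist view shows the tally to be pushed at (250,100), straight ahead of the finger tips at (255,235). A second round one is at (305,103) and the square at (349,46). I'll read the settled pose, then descend.

Run:
```python
from h import *
imaging.capture('top'); s=env.get_obs(); print(s['t'],s['tool_pos'],s['eef_rot'],s['qpos'])
```

```text
2.0 [ 0.45433041 -0.10414843  0.20209854] [ 9.29792386e-01  3.68084149e-01 -4.14131078e-04  7.98455457e-05] [-3.68858796e-01 -1.04179515e-01 -4.99021064e-02  1.62557377e+00
 -6.79328869e-04  2.01883863e+00]
```

>>> carry_out --pt "0 0 0 0.043 0.05 0 0.14" --pt "0 0 0 0.043 0.05 -0.06 0.14" --pt "0 0 0 0.043 0.05 -0.12 0.14" --pt "0 0 0 0.043 0.05 -0.17 0.14" --pt "0 0 0 0.043 0.05 -0.205 0.14" --pt "0 0 0 0.043 0.05 -0.22 0.14" --pt "0 0 0 0.043 0.05 -0.229 0.14" --pt "0 0 0 0.043 0.05 -0.229 0.14"

```text
t: 3.0
tool_pos: [0.4801, -0.0758, 0.0653]
eef_rot: [0.931, 0.366, 0.0, 0.0]
ft_force: [-0.3, -0.7, -0.5]
grip_width: 0.0119
gripper_force: 0.0
```

>>> carry_out --pt "0 0 0 0.014 0.014 -0.003 0.14" --pt "0 0 0 0.03 0.03 -0.003 0.14" --pt "0 0 0 0.047 0.047 -0.003 0.14" --pt "0 0 0 0.064 0.064 -0.003 0.14" --pt "0 0 0 0.081 0.081 -0.003 0.14" --pt "0 0 0 0.098 0.098 -0.003 0.14" --pt "0 0 0 0.115 0.115 -0.003 0.14" --pt "0 0 0 0.128 0.128 -0.003 0.14"

```text
t: 4.0
tool_pos: [0.5574, 0.0024, 0.0629]
eef_rot: [0.93, 0.367, -0.0, -0.0]
ft_force: [0.1, -0.1, -0.8]
grip_width: 0.0121
gripper_force: 0.0
```

```bash
cat > look.py <<'E'
import sys
from h import *
for c in sys.argv[1:]:
    m=imaging.camera_model(c); im=imaging.capture(c); cv2.imwrite(f'pics/l_{c}.png',im)
    s=env.get_obs(); print(c,s['t'],np.round(s['tool_pos'],4),R.from_quat(s['eef_rot']).as_matrix()[:2,0].round(3))
    hsv=cv2.cvtColor(im,cv2.COLOR_BGR2HSV)
    b=cv2.inRange(hsv,(15,110,70),(30,255,255)); n,l,st,ce=cv2.connectedComponentsWithStats(b)
    for i in range(1,n):
        p=at(m,*ce[i],.068)
        if st[i,4]>25 and abs(p[0]-.58)<.14 and abs(p[1])<.2: print(st[i],p.round(4))
E
python3 look.py top wrist
```

```text
top 4.05 [0.5582 0.0031 0.063 ] [0.731 0.683]
[221 166   9  11  55] [0.6722 0.1488 0.068 ]
wrist 4.1 [0.5575 0.0024 0.0629] [0.731 0.683]
[ 401  140   63   57 2772] [ 0.6605 -0.0487  0.068 ]
[ 375  229   56   45 1963] [ 0.6131 -0.0805  0.068 ]
[ 236  290   39   45 1347] [ 0.5102 -0.0439  0.068 ]
[349 316  11  12  79] [ 0.5534 -0.1013  0.068 ]
```

View pics/l_wrist.png

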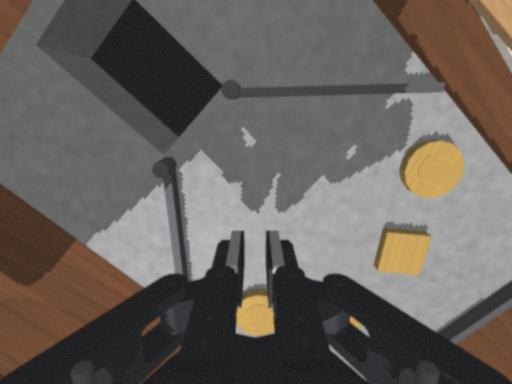

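The wrist view shows the tips around (255,235), with the first tally still at (256,315), behind them and unmoved. With the fingers a little open, the tips sit higher than the TCP, so they passed over it. I'll feel for the deck here, on a clear spot.

>>> carry_out --pt "0 0 0 0 0 -0.001 0.14" --pt "0 0 0 0 0 -0.002 0.14" --pt "0 0 0 0 0 -0.003 0.14" --pt "0 0 0 0 0 -0.004 0.14" --pt "0 0 0 0 0 -0.005 0.14" --pt "0 0 0 0 0 -0.006 0.14" --pt "0 0 0 0 0 -0.007 0.14" --pt "0 0 0 0 0 -0.007 0.14"

```text
t: 5.1
tool_pos: [0.5567, 0.0017, 0.0587]
eef_rot: [0.93, 0.366, -0.0, -0.0]
ft_force: [-0.0, -0.1, 0.5]
grip_width: 0.0119
gripper_force: 0.0
```

>>> carry_out --pt "0 0 0 0 0 -0.001 0.14" --pt "0 0 0 0 0 -0.001 0.14" --pt "0 0 0 0 0 -0.002 0.14" --pt "0 0 0 0 0 -0.002 0.14" --pt "0 0 0 0 0 -0.003 0.14" --pt "0 0 0 0 0 -0.003 0.14" --pt "0 0 0 0 0 -0.004 0.14" --pt "0 0 0 0 0 -0.004 0.14"

```text
t: 6.1
tool_pos: [0.5567, 0.0017, 0.0563]
eef_rot: [0.93, 0.367, -0.0, -0.0]
ft_force: [-0.4, -0.4, 0.4]
grip_width: 0.0123
gripper_force: 0.0
```

>>> carry_out --pt "0 0 0 0 0 -0.001 0.14" --pt "0 0 0 0 0 -0.001 0.14" --pt "0 0 0 0 0 -0.002 0.14" --pt "0 0 0 0 0 -0.002 0.14" --pt "0 0 0 0 0 -0.003 0.14" --pt "0 0 0 0 0 -0.003 0.14" --pt "0 0 0 0 0 -0.003 0.14" --pt "0 0 0 0 0 -0.003 0.14"

```text
t: 7.1
tool_pos: [0.5567, 0.0016, 0.0546]
eef_rot: [0.93, 0.366, -0.0, 0.0]
ft_force: [0.6, 0.7, -0.4]
grip_width: 0.0117
gripper_force: 0.0
```

>>> carry_out --pt "0 0 0 0 0 -0.001 0.14" --pt "0 0 0 0 0 -0.001 0.14" --pt "0 0 0 0 0 -0.002 0.14" --pt "0 0 0 0 0 -0.002 0.14" --pt "0 0 0 0 0 -0.003 0.14" --pt "0 0 0 0 0 -0.003 0.14" --pt "0 0 0 0 0 -0.004 0.14" --pt "0 0 0 0 0 -0.004 0.14"

```text
t: 8.1
tool_pos: [0.5566, 0.0017, 0.0521]
eef_rot: [0.93, 0.366, -0.0, -0.0]
ft_force: [-0.1, 1.0, 0.6]
grip_width: 0.0124
gripper_force: 0.0
```

Run:
```python
from h import *
m=imaging.camera_model('scene'); im=imaging.capture('scene'); s=env.get_obs()
p=s['tool_pos']; print(p)
for q in (p,[p[0],p[1],.06],[p[0],p[1],.066]): print(proj(m,q))
u,v=map(int,proj(m,p))
cv2.imwrite('pics/sc.png',cv2.resize(im[v-60:v+40,u-65:u+65],None,fx=6,fy=6,interpolation=cv2.INTER_CUBIC)); print(u,v)
```

```text
[0.55668878 0.00164572 0.05218615]
(np.float64(222.59062716221862), np.float64(197.11363396345354))
(np.float64(222.3883713252341), np.float64(195.5326648703631))
(np.float64(222.2314190056061), np.float64(194.30581886126788))
222 197
```

View pics/sc.png

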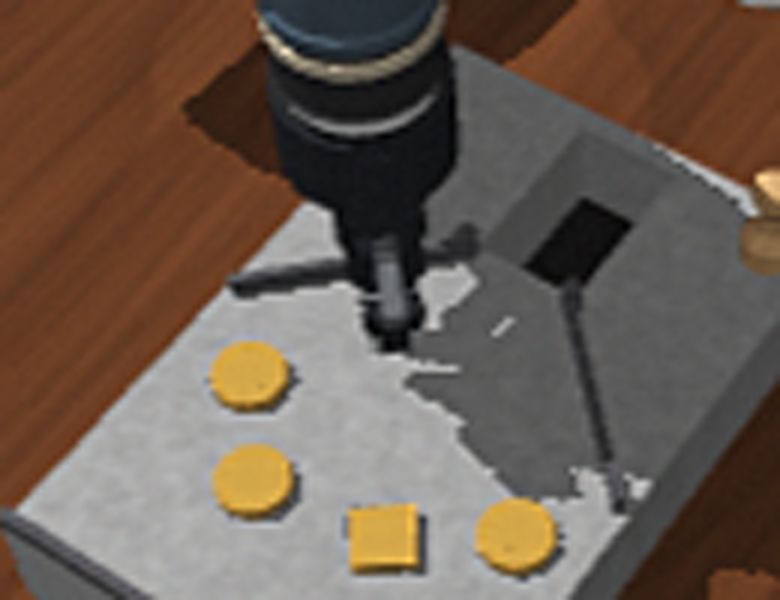

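The tip shows at crop (390,350), which puts it about at deck height for this TCP. So the tips sit about 9 mm above the TCP at this opening. I'll lift, go back behind the first tally and lower to the right height.

>>> carry_out --pt "0 0 0 0 0 0.06 0.14" --pt "0 0 0 -0.05 -0.05 0.06 0.14" --pt "0 0 0 -0.1 -0.1 0.06 0.14" --pt "0 0 0 -0.128 -0.128 0.06 0.14" --pt "0 0 0 -0.128 -0.128 0.04 0.14" --pt "0 0 0 -0.128 -0.128 0.015 0.14" --pt "0 0 0 -0.128 -0.128 0.003 0.14" --pt "0 0 0 -0.128 -0.128 0.003 0.14"

```text
t: 9.15
tool_pos: [0.4792, -0.0743, 0.0524]
eef_rot: [0.93, 0.367, -0.001, -0.001]
ft_force: [0.4, -0.3, -0.1]
grip_width: 0.0117
gripper_force: 0.0
```

>>> carry_out --pt "0 0 0 0.014 0.014 0 0.14" --pt "0 0 0 0.03 0.03 0 0.14" --pt "0 0 0 0.047 0.047 0 0.14" --pt "0 0 0 0.064 0.064 0 0.14" --pt "0 0 0 0.081 0.081 0 0.14" --pt "0 0 0 0.098 0.098 0 0.14" --pt "0 0 0 0.115 0.115 0 0.14" --pt "0 0 0 0.128 0.128 0 0.14"

```text
t: 10.15
tool_pos: [0.5574, 0.0023, 0.054]
eef_rot: [0.93, 0.367, -0.0, -0.0]
ft_force: [-1.2, -0.3, 0.1]
grip_width: 0.0121
gripper_force: 0.0
```

```bash
python3 look.py wrist
```

```text
wrist 10.2 [0.5582 0.0031 0.054 ] [0.731 0.683]
[ 408  140   68   60 3110] [ 0.6605 -0.0485  0.068 ]
[ 381  233   59   47 2170] [ 0.6131 -0.0803  0.068 ]
[ 235  296   40   42 1335] [ 0.5117 -0.0419  0.068 ]
[349 316  17  18 133] [ 0.5559 -0.097   0.068 ]
```

View pics/l_wrist.png

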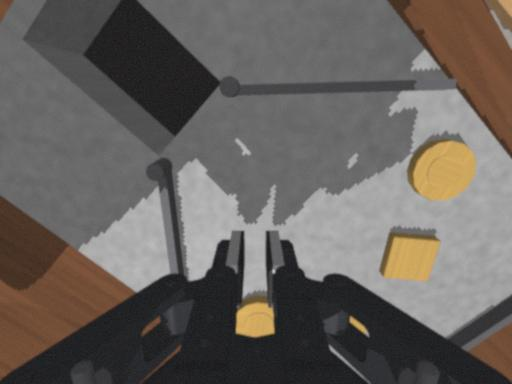

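The wrist view shows the tally still at (256,318), and the tips at (255,235) have passed over it again. The tips are therefore at least 14 mm above the TCP, so I'll probe deeper here. 6 mm is safe.

>>> carry_out --pt "0 0 0 0 0 -0.002 0.14" --pt "0 0 0 0 0 -0.004 0.14" --pt "0 0 0 0 0 -0.006 0.14" --pt "0 0 0 0 0 -0.008 0.14" --pt "0 0 0 0 0 -0.01 0.14" --pt "0 0 0 0 0 -0.01 0.14" --pt "0 0 0 0 0 -0.01 0.14" --pt "0 0 0 0 0 -0.01 0.14"

```text
t: 11.2
tool_pos: [0.5568, 0.0017, 0.0481]
eef_rot: [0.93, 0.367, 0.0, 0.0]
ft_force: [0.0, -0.8, 0.6]
grip_width: 0.0118
gripper_force: 0.0
```

>>> carry_out --pt "0 0 0 0 0 -0.001 0.14" --pt "0 0 0 0 0 -0.001 0.14" --pt "0 0 0 0 0 -0.002 0.14" --pt "0 0 0 0 0 -0.002 0.14" --pt "0 0 0 0 0 -0.003 0.14" --pt "0 0 0 0 0 -0.003 0.14" --pt "0 0 0 0 0 -0.004 0.14" --pt "0 0 0 0 0 -0.004 0.14"

```text
t: 12.2
tool_pos: [0.5567, 0.0016, 0.0456]
eef_rot: [0.93, 0.366, -0.0, -0.0]
ft_force: [0.5, -0.7, -1.0]
grip_width: 0.0115
gripper_force: 0.0
```

Run:
```python
from h import *
m=imaging.camera_model('wrist'); im=imaging.capture('wrist');cv2.imwrite('pics/w3.png',im); s=env.get_obs(); p=np.array(s['tool_pos'])
M=R.from_quat(s['eef_rot']).as_matrix()
print(s['t'],p,m['origin'],M.T@(m['origin']-p))
for k in (0,5,10,15,20):
  print(k,*[np.round(proj(m,p-M[:,2]*k*1e-3+M[:,0]*x*1e-3+M[:,1]*y*1e-3),1) for x in(-11,0,11) for y in (-6,6)])
ims=imaging.capture('scene')[120:230,150:300]
a=cv2.resize(im[160:330,150:360],None,fx=2.8,fy=2.8); b=cv2.resize(ims,None,fx=1.4,fy=1.4)
cv2.imwrite('pics/w3c.png',a)
```

```text
12.25 [0.55670576 0.00165195 0.04558774] [0.61483526 0.05455588 0.21675252] [ 0.07859015  0.00094331 -0.17116643]
0 [244.3 239.1] [262.1 239.1] [244.1 224.2] [262.2 224.2] [243.9 208.7] [262.4 208.7]
5 [244.  242.7] [262.3 242.7] [243.8 227.4] [262.4 227.4] [243.6 211.6] [262.6 211.6]
10 [243.7 246.5] [262.5 246.5] [243.5 230.9] [262.6 230.9] [243.3 214.7] [262.8 214.6]
15 [243.4 250.5] [262.7 250.5] [243.2 234.5] [262.9 234.5] [243.  217.9] [263.  217.9]
20 [243.1 254.7] [262.9 254.7] [242.9 238.3] [263.1 238.3] [242.6 221.3] [263.3 221.3]
```

View pics/w3c.png

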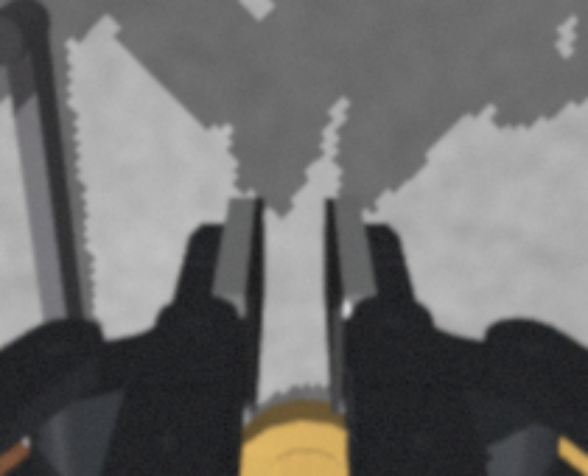

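The tips in the crop, at (240–345,198), are clear of the deck, and there is no contact force. I'll keep probing down.

>>> carry_out --pt "0 0 0 0 0 -0.001 0.14" --pt "0 0 0 0 0 -0.002 0.14" --pt "0 0 0 0 0 -0.003 0.14" --pt "0 0 0 0 0 -0.004 0.14" --pt "0 0 0 0 0 -0.005 0.14" --pt "0 0 0 0 0 -0.006 0.14" --pt "0 0 0 0 0 -0.007 0.14" --pt "0 0 0 0 0 -0.007 0.14"

```text
t: 13.3
tool_pos: [0.5567, 0.0017, 0.0413]
eef_rot: [0.93, 0.367, -0.0, -0.0]
ft_force: [-0.5, 0.7, 0.0]
grip_width: 0.0119
gripper_force: 0.0
```

By image scale (a 12 mm gap spans 22 px), the tips are about 33 mm above the reported TCP. I'll continue down in small steps.

>>> carry_out --pt "0 0 0 0 0 -0.001 0.14" --pt "0 0 0 0 0 -0.002 0.14" --pt "0 0 0 0 0 -0.003 0.14" --pt "0 0 0 0 0 -0.004 0.14" --pt "0 0 0 0 0 -0.005 0.14" --pt "0 0 0 0 0 -0.006 0.14" --pt "0 0 0 0 0 -0.007 0.14" --pt "0 0 0 0 0 -0.008 0.14"

```text
t: 14.3
tool_pos: [0.5567, 0.0016, 0.0366]
eef_rot: [0.93, 0.366, 0.0, 0.0]
ft_force: [-1.2, 0.6, -0.1]
grip_width: 0.0117
gripper_force: 0.0
```

Run:
```python
from h import *
s=env.get_obs(); print(s['ft_force'],s['tool_pos'])
im=imaging.capture('scene'); cv2.imwrite('pics/sc2.png',cv2.resize(im[150:220,170:275],None,fx=7,fy=7,interpolation=cv2.INTER_CUBIC))
m=imaging.camera_model('scene')
for z in (.037,.06,.066,.076): u,v=proj(m,[.5567,.0017,z]); print(z,(u-170)*7,(v-150)*7)
```

```text
[-1.24122405  0.62719226 -0.08424794] [0.5567324  0.0016191  0.03658072]
0.037 370.9386949489348 350.8520639300368
0.06 366.82069618357997 318.64780888423775
0.066 365.722524180244 310.05970255037533
0.076 363.869586699092 295.569054391622
```

View pics/sc2.png

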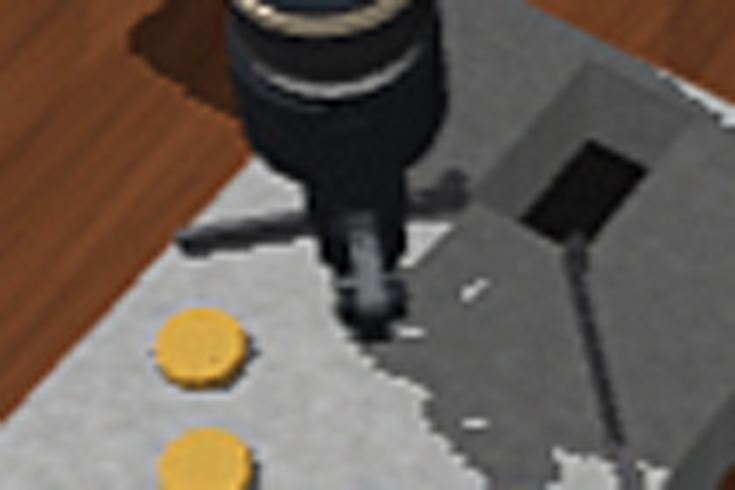

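The scene crop shows the finger around (370,310–340), and the tip is still a little above the deck by this geometry. There is no force yet, so I'll keep lowering.

>>> carry_out --pt "0 0 0 0 0 -0.001 0.14" --pt "0 0 0 0 0 -0.002 0.14" --pt "0 0 0 0 0 -0.003 0.14" --pt "0 0 0 0 0 -0.004 0.14" --pt "0 0 0 0 0 -0.005 0.14" --pt "0 0 0 0 0 -0.006 0.14" --pt "0 0 0 0 0 -0.007 0.14" --pt "0 0 0 0 0 -0.007 0.14"

```text
t: 15.35
tool_pos: [0.5567, 0.0017, 0.0323]
eef_rot: [0.93, 0.366, -0.0, -0.0]
ft_force: [-0.6, -0.2, 0.7]
grip_width: 0.0121
gripper_force: 0.0
```

Run:
```python
from h import *
m=imaging.camera_model('wrist'); im=imaging.capture('wrist'); s=env.get_obs(); p=np.array(s['tool_pos']); print(p,s['ft_force'])
# shadow/edge info: known deck features seen: project funnel & post ends to check camera height
for b in [(-30,94),(30,94),(-28,100),(28,100),(109,13)]: print(b,np.round(proj(m,[.579+b[0]/1e3,-.024+b[1]/1e3,.06]),1))
for n in ('gate','slot','square_center'):
  for r in spotter.pinpoint(n,'wrist')[:2]: print(n,round(r['conf'],2),r['point'])
cv2.imwrite('pics/w4.png',im)
```

```text
[0.55671042 0.00164686 0.03240403] [ 0.48077296 -0.23241553 -0.24196726]
(-30, 94) [147.3 174.7]
(30, 94) [222.5  85.5]
(-28, 100) [140.2 164.3]
(28, 100) [210.2  79.6]
(109, 13) [461.1  79.8]
gate 0.85 [189.0, 134.7]
slot 0.71 [100.8, 54.4]
square_center 0.82 [429.6, 274.2]
```

View pics/w4.png

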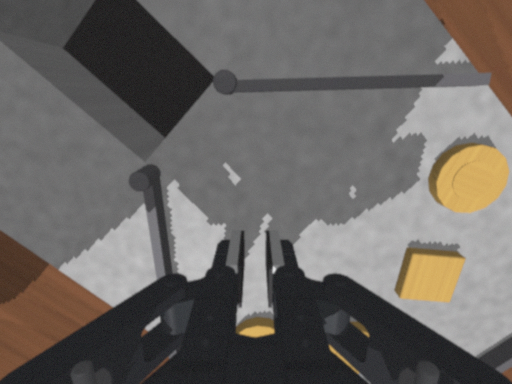

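The wrist view shows the posts at (225,82) and (140,180), within a few pixels of the projected calibration. The tips at (255,232) are just above the deck, and the tally is still at (256,326). One more probe.

>>> carry_out --pt "0 0 0 0 0 -0.001 0.14" --pt "0 0 0 0 0 -0.002 0.14" --pt "0 0 0 0 0 -0.003 0.14" --pt "0 0 0 0 0 -0.004 0.14" --pt "0 0 0 0 0 -0.005 0.14" --pt "0 0 0 0 0 -0.006 0.14" --pt "0 0 0 0 0 -0.006 0.14" --pt "0 0 0 0 0 -0.006 0.14"

```text
t: 16.55
tool_pos: [0.5568, 0.0016, 0.0312]
eef_rot: [0.93, 0.367, 0.0, 0.0]
ft_force: [-4.7, 0.6, 11.3]
grip_width: 0.0118
gripper_force: 5.2
```

Contact: 11 N at TCP z of about 0.0312, so the tips are about 29 mm above the reported TCP. I'll work at z of about 0.0335, with the tips roughly 2.5 mm above the deck. Back behind the first tally now, then push.

>>> carry_out --pt "0 0 0 0 0 0.06 0.14" --pt "0 0 0 -0.05 -0.05 0.06 0.14" --pt "0 0 0 -0.1 -0.1 0.06 0.14" --pt "0 0 0 -0.128 -0.128 0.06 0.14" --pt "0 0 0 -0.128 -0.128 0.04 0.14" --pt "0 0 0 -0.128 -0.128 0.02 0.14" --pt "0 0 0 -0.128 -0.128 0.008 0.14" --pt "0 0 0 -0.128 -0.128 0.008 0.14"

```text
t: 17.55
tool_pos: [0.4797, -0.0744, 0.0326]
eef_rot: [0.93, 0.367, -0.001, -0.001]
ft_force: [-0.3, -0.3, -0.2]
grip_width: 0.0118
gripper_force: 0.0
```

>>> carry_out --pt "0 0 0 0.014 0.014 0 0.14" --pt "0 0 0 0.03 0.03 0 0.14" --pt "0 0 0 0.047 0.047 0 0.14" --pt "0 0 0 0.064 0.064 0 0.14" --pt "0 0 0 0.081 0.081 0 0.14" --pt "0 0 0 0.098 0.098 0 0.14" --pt "0 0 0 0.115 0.115 0 0.14" --pt "0 0 0 0.128 0.128 0 0.14"

```text
t: 18.55
tool_pos: [0.5574, 0.0023, 0.0336]
eef_rot: [0.93, 0.367, 0.0, -0.0]
ft_force: [-0.8, -0.6, 1.1]
grip_width: 0.0121
gripper_force: 0.4
```

```bash
python3 look.py wrist; cp pics/l_wrist.png pics/p1.png
```

```text
wrist 18.6 [0.5583 0.0032 0.0336] [0.731 0.683]
[ 428  145   78   68 4060] [ 0.6603 -0.0481  0.068 ]
[ 222  167   67   65 3420] [0.5798 0.0218 0.068 ]
[ 395  249   68   53 2761] [ 0.6131 -0.0798  0.068 ]
[352 322  18  15  92] [ 0.5633 -0.0811  0.068 ]
[329 345  29  28 132] [ 0.5397 -0.09    0.068 ]
```

The tally now rides in the finger cradle at (0.580, 0.022), about 29 mm ahead of the TCP. I'll swing around it to face +y and push on.

>>> carry_out --pt "0 0 0.025 0.0065 0 0 0.14" --pt "0 0 0.05 0.0137 0.0007 0 0.14" --pt "0 0 0.075 0.0207 0.0025 0 0.14" --pt "0 0 0.103 0.0288 0.0053 0 0.14" --pt "0 0 0.1305 0.037 0.01 0 0.14" --pt "0 0 0.1305 0.037 0.022 0 0.14" --pt "0 0 0.1305 0.037 0.034 0 0.14" --pt "0 0 0.1305 0.037 0.045 0 0.14"

```text
t: 19.6
tool_pos: [0.5786, 0.0293, 0.0335]
eef_rot: [0.708, 0.707, -0.0, -0.0]
ft_force: [0.8, 0.9, 0.1]
grip_width: 0.0122
gripper_force: 0.1
```

```bash
python3 look.py wrist; cp pics/l_wrist.png pics/p2.png
python3 - <<'E'
from h import *
m=imaging.camera_model('wrist')
for r in spotter.pinpoint('gate','wrist')[:1]: print(r, at(m,*r['point'],.06))
E
```

```text
wrist 19.65 [0.5786 0.0302 0.0336] [0. 1.]
[ 235  164   67   67 3448] [0.5864 0.0594 0.068 ]
[ 472  193   40  167 2117] [0.7167 0.0076 0.068 ]
{'point': [257.2, 176.2], 'conf': 0.77} [0.5808996  0.06919111 0.06      ]
```

The tally is about 6 mm to the +x side of the cradle, at x = 0.586 against the gate's 0.580. I'll re-centre the fingers on it and push the last stretch slightly toward -x.

>>> carry_out --pt "0 0 0 0 -0.02 0 0.14" --pt "0 0 0 0.012 -0.02 0 0.14" --pt "0 0 0 0.012 -0.006 0 0.14" --pt "0 0 0 0.012 0.003 0 0.14" --pt "0 0 0 0.01 0.014 0 0.14" --pt "0 0 0 0.007 0.025 0 0.14" --pt "0 0 0 0.003 0.036 0 0.14" --pt "0 0 0 0.002 0.046 0 0.14"

```text
t: 20.7
tool_pos: [0.5799, 0.0569, 0.0337]
eef_rot: [0.707, 0.707, 0.0, -0.0]
ft_force: [0.5, 0.6, -0.3]
grip_width: 0.0119
gripper_force: 0.0
```

```bash
python3 look.py wrist; cp pics/l_wrist.png pics/p3.png
```

```text
wrist 20.75 [0.5798 0.0577 0.0336] [-0.001  1.   ]
[ 225  169   61   40 1981] [0.5808 0.0916 0.068 ]
[ 470  227   42  132 1890] [0.7169 0.0308 0.068 ]
```

>>> carry_out --pt "0 0 0 0 -0.02 0.07 0.14" --pt "0 0 0.029 0.05 -0.07 0.07 0.14" --pt "0 0 0.057 0.1 -0.12 0.07 0.14" --pt "0 0 0.086 0.15 -0.18 0.07 0.14" --pt "0 0 0.114 0.188 -0.22 0.07 0.14" --pt "0 0 0.142 0.188 -0.22 0.07 0.14" --pt "0 0 0.142 0.188 -0.22 0.07 0.14" --pt "0 0 0.142 0.188 -0.22 0.07 0.14"

```text
t: 21.75
tool_pos: [0.6927, -0.0753, 0.0756]
eef_rot: [0.334, 0.943, 0.0, -0.0]
ft_force: [-0.0, 0.8, -0.1]
grip_width: 0.012
gripper_force: 0.0
```

```bash
python3 look.py top wrist; cp pics/l_wrist.png pics/p4.png
```

```text
top 21.8 [ 0.6927 -0.0752  0.0757] [-0.777  0.629]
[221 166   9  11  43] [0.6732 0.1485 0.068 ]
[292 171   5  10  32] [ 0.6617 -0.0398  0.068 ]
[235 202  13  13 129] [0.5727 0.1037 0.068 ]
wrist 21.85 [ 0.6927 -0.0752  0.0758] [-0.778  0.629]
[  42   18   67   67 3404] [ 0.5475 -0.0901  0.068 ]
[ 139  105   53   56 2267] [ 0.6126 -0.0826  0.068 ]
[ 226  133   54   53 2263] [ 0.6603 -0.0505  0.068 ]
```

The first tally now lies flat in the slot, at top-view (241,208). The second is straight ahead of the fingers. I'll descend with a slightly wider cradle and push.

>>> carry_out --pt "0 0 0 0 0 -0.02 0.21" --pt "0 0 0 0 0 -0.045 0.21" --pt "0 0 0 0 0 -0.065 0.21" --pt "0 0 0 0 0 -0.072 0.21" --pt "0 0 0 0 0 -0.072 0.21" --pt "0 0 0 -0.008 0.0065 -0.072 0.21" --pt "0 0 0 -0.02 0.0165 -0.072 0.21" --pt "0 0 0 -0.035 0.029 -0.072 0.21"

```text
t: 22.85
tool_pos: [0.6715, -0.0579, 0.0326]
eef_rot: [0.333, 0.943, 0.0, 0.0]
ft_force: [0.3, -0.9, -0.3]
grip_width: 0.0182
gripper_force: 0.1
```

>>> carry_out --pt "0 0 0 -0.0145 0.012 0 0.21" --pt "0 0 0 -0.029 0.024 0 0.21" --pt "0 0 0 -0.0435 0.036 0 0.21" --pt "0 0 0 -0.058 0.048 0 0.21" --pt "0 0 0 -0.0725 0.06 0 0.21" --pt "0 0 0 -0.087 0.072 0 0.21" --pt "0 0 0 -0.102 0.085 0 0.21" --pt "0 0 0 -0.117 0.098 0 0.21"

```text
t: 23.85
tool_pos: [0.6012, 0.0009, 0.0325]
eef_rot: [0.333, 0.943, 0.0, 0.0]
ft_force: [-0.7, 1.0, -0.1]
grip_width: 0.018
gripper_force: 0.2
```

```bash
python3 look.py wrist; cp pics/l_wrist.png pics/p5.png
```

```text
wrist 23.9 [0.5998 0.0022 0.0324] [-0.779  0.627]
[ 333   62   58   59 2676] [0.5687 0.0894 0.068 ]
[ 221  170   68   66 3478] [0.5803 0.0179 0.068 ]
[  33  241   69   59 3097] [ 0.5457 -0.0875  0.068 ]
[134 317  19  20 145] [ 0.5998 -0.0831  0.068 ]
[161 340  18  20 161] [ 0.6236 -0.0836  0.068 ]
[350 363  11  11  55] [ 0.7068 -0.0024  0.068 ]
```

>>> carry_out --pt "0 0 -0.0235 -0.0045 -0.0015 0 0.21" --pt "0 0 -0.047 -0.01 -0.0023 0 0.21" --pt "0 0 -0.071 -0.0157 -0.0023 0 0.21" --pt "0 0 -0.094 -0.0218 -0.0013 0 0.21" --pt "0 0 -0.118 -0.0283 0.0005 0 0.21" --pt "0 0 -0.1415 -0.035 0.0033 0 0.21" --pt "0 0 -0.1415 -0.035 0.013 0 0.21" --pt "0 0 -0.1415 -0.035 0.025 0 0.21"

```text
t: 24.9
tool_pos: [0.5807, 0.0159, 0.0324]
eef_rot: [0.705, 0.709, 0.0, -0.0]
ft_force: [0.6, -1.2, 0.1]
grip_width: 0.0178
gripper_force: 0.2
```

```bash
python3 look.py wrist; cp pics/l_wrist.png pics/p6.png
```

```text
wrist 24.95 [0.5807 0.017  0.0324] [-0.005  1.   ]
[ 226   48   57   61 2708] [0.581  0.1027 0.068 ]
[ 210  166   68   66 3490] [0.576  0.0455 0.068 ]
[ 470  193   42  165 2068] [ 0.717  -0.0018  0.068 ]
```

>>> carry_out --pt "0 0 0 0 -0.015 0 0.21" --pt "0 0 0 -0.007 -0.015 0 0.21" --pt "0 0 0 -0.007 -0.004 0 0.21" --pt "0 0 0 -0.007 0.007 0 0.21" --pt "0 0 0 -0.005 0.021 0 0.21" --pt "0 0 0 -0.003 0.037 0 0.21" --pt "0 0 0 -0.001 0.054 0 0.21" --pt "0 0 0 -0.001 0.07 0 0.21"

```text
t: 25.95
tool_pos: [0.5803, 0.0583, 0.0325]
eef_rot: [0.706, 0.708, 0.0, 0.0]
ft_force: [-0.2, 0.2, -0.3]
grip_width: 0.018
gripper_force: 0.0
```

```bash
python3 look.py wrist; cp pics/l_wrist.png pics/p7.png
```

```text
wrist 26.0 [0.5802 0.0596 0.0325] [-0.004  1.   ]
[ 222  119   66  114 5485] [0.581 0.099 0.068]
[ 469  230   43  129 2138] [0.7167 0.0332 0.068 ]
```

>>> carry_out --pt "0 0 0 0 -0.02 0.07 0.21" --pt "0 0 -0.02 -0.03 -0.1 0.07 0.21" --pt "0 0 -0.048 -0.06 -0.2 0.07 0.21" --pt "0 0 -0.048 -0.079 -0.29 0.07 0.21" --pt "0 0 -0.048 -0.079 -0.313 0.07 0.21" --pt "0 0 -0.048 -0.079 -0.313 0.07 0.21" --pt "0 0 -0.048 -0.079 -0.313 0.07 0.21" --pt "0 0 -0.048 -0.079 -0.313 0.07 0.21"

```text
t: 27.0
tool_pos: [0.533, -0.1288, 0.0743]
eef_rot: [0.804, 0.595, 0.0, -0.0]
ft_force: [-0.1, -0.0, 0.4]
grip_width: 0.0177
gripper_force: 0.0
```

```bash
python3 look.py top wrist; cp pics/l_wrist.png pics/p8.png
```

```text
top 27.05 [ 0.533  -0.129   0.0743] [0.292 0.956]
[221 166   9  11  45] [0.6731 0.148  0.068 ]
[304 187  14  14 117] [ 0.6103 -0.084   0.068 ]
[235 201  17  14 181] [0.5732 0.0975 0.068 ]
[308 212  13  13 132] [ 0.544  -0.0909  0.068 ]
wrist 27.1 [ 0.5329 -0.1291  0.0744] [0.293 0.956]
[ 321   85   68   67 2391] [ 0.6119 -0.0828  0.068 ]
[ 230  134   53   54 2251] [ 0.5467 -0.0905  0.068 ]
```

>>> carry_out --pt "0 0 0 0 0 -0.02 0.21" --pt "0 0 0 0 0 -0.045 0.21" --pt "0 0 0 0 0 -0.063 0.21" --pt "0 0 0 0 0 -0.07 0.21" --pt "0 0 0 0 0 -0.07 0.21" --pt "0 0 0 0.003 0.01 -0.07 0.21" --pt "0 0 0 0.008 0.025 -0.07 0.21" --pt "0 0 0 0.014 0.045 -0.07 0.21"

```text
t: 28.1
tool_pos: [0.5415, -0.1028, 0.0326]
eef_rot: [0.805, 0.594, 0.0, 0.0]
ft_force: [0.3, 0.0, 0.4]
grip_width: 0.0178
gripper_force: 0.2
```

>>> carry_out --pt "0 0 0 0.006 0.02 0 0.21" --pt "0 0 0 0.012 0.04 0 0.21" --pt "0 0 0 0.018 0.06 0 0.21" --pt "0 0 0 0.025 0.08 0 0.21" --pt "0 0 0 0.032 0.1 0 0.21" --pt "0 0 0 0.038 0.12 0 0.21" --pt "0 0 0 0.044 0.14 0 0.21" --pt "0 0 0 0.051 0.16 0 0.21"

```text
t: 29.1
tool_pos: [0.5719, -0.0066, 0.0324]
eef_rot: [0.804, 0.594, -0.0, -0.0]
ft_force: [-0.7, -1.4, 1.4]
grip_width: 0.0179
gripper_force: 0.4
```

```bash
python3 look.py wrist; cp pics/l_wrist.png pics/p9.png
```

```text
wrist 29.15 [ 0.5724 -0.0049  0.0324] [0.293 0.956]
[ 184   11   70   89 4173] [0.5852 0.0907 0.068 ]
[ 222  170   67   66 3446] [0.581  0.0197 0.068 ]
[357 317  19  20 145] [ 0.6211 -0.0748  0.068 ]
[331 341  25  23 159] [ 0.6027 -0.0895  0.068 ]
```

>>> carry_out --pt "0 0 0.012 0.0035 0.003 0 0.21" --pt "0 0 0.024 0.007 0.006 0 0.21" --pt "0 0 0.036 0.0105 0.0095 0 0.21" --pt "0 0 0.048 0.0135 0.013 0 0.21" --pt "0 0 0.048 0.0135 0.022 0 0.21" --pt "0 0 0.048 0.0135 0.031 0 0.21" --pt "0 0 0.048 0.0135 0.04 0 0.21" --pt "0 0 0.048 0.0135 0.048 0 0.21"

```text
t: 30.15
tool_pos: [0.5797, 0.022, 0.0323]
eef_rot: [0.706, 0.708, -0.0, -0.0]
ft_force: [0.0, -1.1, -0.1]
grip_width: 0.0178
gripper_force: 0.1
```

```bash
python3 look.py wrist; cp pics/l_wrist.png pics/p10.png
```

```text
wrist 30.2 [0.5797 0.0226 0.0324] [-0.003  1.   ]
[ 226   59   60   87 4097] [0.5808 0.098  0.068 ]
[ 222  170   67   66 3449] [0.5806 0.0496 0.068 ]
[503 185   9  13  58] [0.7083 0.0558 0.068 ]
[ 473  209   39  150 1991] [0.7168 0.0014 0.068 ]
```

View pics/p10.png

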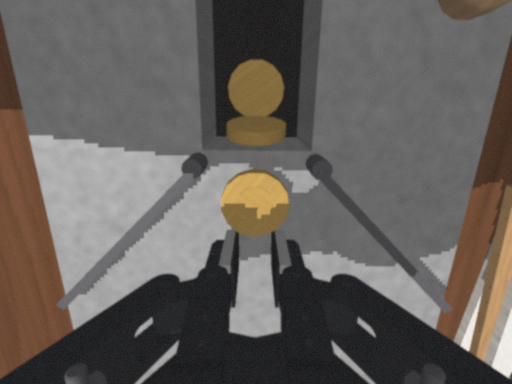

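The picture shows the third tally centred in the cradle at (256,202), before the gate posts at (195,163) and (318,166). The first lies flat in the slot at (256,88), and the second is down inside it, leaning on the near wall at (256,130). The gate is free, so I'll push straight.

>>> carry_out --pt "0 0 0 0 0.009 0 0.21" --pt "0 0 0 0 0.02 0 0.21" --pt "0 0 0 0 0.031 0 0.21" --pt "0 0 0 0 0.042 0 0.21" --pt "0 0 0 0 0.052 0 0.21" --pt "0 0 0 0 0.062 0 0.21" --pt "0 0 0 0 0.062 0 0.21" --pt "0 0 0 0 0.062 0 0.21"

```text
t: 31.2
tool_pos: [0.5798, 0.0587, 0.0324]
eef_rot: [0.706, 0.708, -0.0, -0.0]
ft_force: [-0.7, -0.4, 0.8]
grip_width: 0.0183
gripper_force: 0.0
```

```bash
python3 look.py wrist; cp pics/l_wrist.png pics/p11.png
```

```text
wrist 31.25 [0.5798 0.0586 0.0324] [-0.003  1.   ]
[ 227  102   57  105 4847] [0.5807 0.1112 0.068 ]
[ 470  231   42  129 2161] [0.7164 0.0328 0.068 ]
```

>>> carry_out --pt "0 0 0 0 -0.02 0.03 0.21" --pt "0 0 0 0 -0.06 0.1 0.21" --pt "0 0 0 -0.05 -0.12 0.17 0.21" --pt "0 0 0 -0.12 -0.18 0.22 0.21" --pt "0 0 0 -0.2 -0.25 0.25 0.21" --pt "0 0 0 -0.25 -0.3 0.25 0.21" --pt "0 0 0 -0.25 -0.3 0.25 0.21" --pt "0 0 0 -0.25 -0.3 0.25 0.21"

```text
t: 32.25
tool_pos: [0.4302, -0.1219, 0.1834]
eef_rot: [0.707, 0.708, 0.001, 0.001]
ft_force: [0.2, -0.5, 0.7]
grip_width: 0.018
gripper_force: 0.0
```

```bash
python3 look.py top scene
python3 - <<'E'
from h import *
m=imaging.camera_model('top'); im=imaging.capture('top')
o=cv2.imread('pics/top.png'); d=cv2.absdiff(im,o).max(2)
hsv=cv2.cvtColor(im,cv2.COLOR_BGR2HSV)
b=cv2.inRange(hsv,(15,90,40),(30,255,255))
for r in range(194,220): print(''.join('#' if x else '.' for x in b[r,212:262]))
for n in ('stamp','square_center','disc_a_center'):
  for r in spotter.pinpoint(n,'top')[:4]: print(n,round(r['conf'],2),np.round(r['point'],1))
print(env.get_obs()['t'])
E
```

```text
top 32.3 [ 0.4303 -0.1214  0.183 ] [-0.003  1.   ]
[221 166   9  11  47] [0.6728 0.1483 0.068 ]
[304 187  14  14 120] [ 0.6101 -0.0837  0.068 ]
[231 201  21  14 229] [0.5732 0.1035 0.068 ]
scene 32.35 [ 0.4304 -0.121   0.1827] [-0.004  1.   ]
[281 165   9  18 112] [0.668 0.158 0.068]
[246 176  13   9  78] [0.599  0.0878 0.068 ]
[215 221  12  12 124] [ 0.6142 -0.086   0.068 ]
..................................................
..................................................
..................................................
..................................................
..................................................
..................................................
..................................................
.......................###..#.......####..........
......................###########..#####..........
....................##############.#####..........
...................#####################..........
...................#####################..........
...................#####################..........
...................#####################..........
...................#####################..........
...................#####################..........
...................#####################..........
....................####################..........
....................####################..........
......................############..####..........
........................########..................
..................................................
..................................................
..................................................
..................................................
..................................................
stamp 0.49 [226.3 174.2]
square_center 0.66 [309.  191.5]
disc_a_center 0.51 [241.5 207. ]
32.55
```

All three tallies are inside the slot region in the top view. The square tally and the stamp are where they were, and the arm is clear. I'm handing in.

```bash
python3 -c "
from bench import env
print(env.finish_job())"
```

```text
the job is handed in; nothing more can be done
None
```

All three round tallies were slid through the gate one at a time and, by the last camera views, lie in the slot; the square tally and the stamp are unmoved, I touched nothing else, and the job is handed in at about 33 s.

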